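Find the full salt tin in the cellar rack by its heft

TASK

Push the sliding grille of the tin rack away from the robot until its spring catch clicks home, so that the three tins lie open. Then heft the tins one after another, from the robot's left to its right: lift each about 5 cm off the deck for a moment to feel its weight, and set it back upright where it stood. Keep the heaviest (take it up again if need be) and finish while holding it up in the gripper, upright and still, about 15 cm higher than it stood, over the rack; the other two stand in their places, the grille stays caught, no tin is dropped or tipped, and nothing else is disturbed.

Things in the scene. Friction and masses are not known exactly. Their poses are not given: they have to be found in the camera images.
- rack: Fixed timber rack. Origin: on the table under the middle of the tin row; x away from the robot along the slide, y to its left along the row, z up. Deck 12 mm thick, x -120 to 210, y -233 to 233 mm; side cheeks 122 mm high, inner faces at y = -219 and 219, x -70 to 210. Tins stand at x = 0 (+-8) and y = 115, 0, -115 (+-6). A bar on the deck at x = 175 to 205 is 30 mm high.
- grille (a joint): Slide of the flat steel grille, m: 0 shut over the tins, growing along rack +x, 0.13 at the end stop; starts at 0 to 0.03. Drag about 1 N; from about 0.113 a spring catch resists (up to 8 N), at 0.122 it is overcome and pulls the grille on to 0.13 and holds it. Grille 120 mm in x, 430 mm wide, centre at rack x = joint value, underside 113 and top 119 mm above the table.
- grille_grip (a point): Centre of the grille's handle: an upright dark wooden block on the grille, 16 mm along the slide, 80 mm across, 40 mm high (119 to 159 mm above the table). Axes as the rack's. It lies 30 mm beyond the grille's centre in x, at rack y = 0, moves with the grille, and can be pushed or pinched from above.
- tin_p_mid (a point): One of three identical-looking closed tins (upright bare metal cylinder, diameter 58, height 95 mm), in a row on the rack deck, 115 mm apart; which name stands where varies. This point is its centre, 47.5 mm above its underside (59.5 mm above the table), z up its axis. Hidden weights 0.1 to 0.5 kg; the heaviest outweighs the others by at least 0.14 kg.
- tin_q_mid (a point): One of three identical-looking closed tins (upright bare metal cylinder, diameter 58, height 95 mm), in a row on the rack deck, 115 mm apart; which name stands where varies. This point is its centre, 47.5 mm above its underside (59.5 mm above the table), z up its axis. Hidden weights 0.1 to 0.5 kg; the heaviest outweighs the others by at least 0.14 kg.
- tin_r_mid (a point): One of three identical-looking closed tins (upright bare metal cylinder, diameter 58, height 95 mm), in a row on the rack deck, 115 mm apart; which name stands where varies. This point is its centre, 47.5 mm above its underside (59.5 mm above the table), z up its axis. Hidden weights 0.1 to 0.5 kg; the heaviest outweighs the others by at least 0.14 kg.
- tin_p: The same tin as point tin_p_mid; origin at the centre of its underside.
- tin_q: The same tin as point tin_q_mid; origin at the centre of its underside.
- tin_r: The same tin as point tin_r_mid; origin at the centre of its underside.
- jar_a: A loose preserve jar with a screw lid, diameter 76 mm, height 125 mm, standing on the table beside the rack; a bystander. Origin: centre of its underside.
- jar_b: A loose preserve jar with a screw lid, diameter 76 mm, height 125 mm, standing on the table beside the rack; a bystander. Origin: centre of its underside.
- jar_c: A loose preserve jar with a screw lid, diameter 76 mm, height 125 mm, standing on the table beside the rack; a bystander. Origin: centre of its underside.
- funnel: A loose jar funnel standing mouth down on the table, diameter 90 mm, height 75 mm; a bystander. Origin: centre of its underside.
- spoon: A loose wooden spoon 240 mm long lying on the table to the right of the rack; a bystander. Origin: under its middle, x along it.
- spice_jar: A small loose jar, diameter 36 mm, height 50 mm, standing on the rack's deck on the robot's side of the gap between the left and middle tins, about 85 mm before the tin row; a bystander. Origin: centre of its underside.
- lid_ring: A loose brass jar ring, diameter 48 mm, height 14 mm, lying on the rack's deck on the robot's side of the gap between the middle and right tins, about 85 mm before the tin row; a bystander. Origin: centre of its underside.

How it is judged:
By the outcome, as a careful person would: the job done as asked, in the order asked, and still so for the second after the job is handed in, while the arm keeps its last pose, push and grip.
It also fails if it takes over 72 s, if anything falls off the work surface, if the arm or the gripper's body presses on something with over 40 N, if the wrist force passes 120 N, or if a joint passes its speed limit or range.

ROBOT

A 6-joint arm with a two-finger parallel gripper is mounted at the origin on the work surface. World frame = base frame: x ahead of the robot, y to its left, z up, the work surface at z = 0. Lengths are in m, angles in rad, forces in N, time in s.
With the tool pointing down it reaches from about 0.375 to 0.9 m from the base axis. Payload 3.1 kg.
Tool frame: the origin (TCP) lies on the front face of the gripper's body, between the roots of the fingers; the fingertips stand 70 mm ahead of it and the grasp point (between the pads) lies 51 mm ahead of it; z points along the fingers, y is the line along which they close (so a half turn about z gives the same grasp; the last joint's range is limited). The gripper opens to 87 mm and grips with 3 to 60 N. Pads are 19 mm wide; open, the fingers measure 117 mm over their backs; the gripper's body (75 mm by 190 mm) begins 51 mm behind the grasp point.
Start: joints at [1.153, 0.527, 1.433, -0, 1.181, -0.178], TCP at [0.148, 0.607, 0.292] pointing down, gripper open.
Joint ranges: [-3.08, 3.08], [-0.75, 2.2], [0.22, 2.44], [-1.43, 4.57], [0, 2.65], [-2.85, 2.85]. Speed limits (rad/s): [2.79, 2.79, 3.14, 3.14, 3.14, 3.14].

INTERFACE

Orientations are given as a unit quaternion [x, y, z, w].
In Python, from rig import robot, cams, ticket gives the robot as it stands. The module is installed in compiled form; this text tells all that it offers.
- The arm moves only by the shell command python3 -m crank 'ROWS' [FORCE]. ROWS is JSON, a list of rows, each a list of 7 numbers: the shift along the tool's x, y, z in cm, then the turn, a rotation vector about the tool's x, y, z in rad, then the closure, from 0 (fully open) to 1 (shut). A call has 1 to 5 rows; each row shifts and turns the commanded pose from where the row before left it, along the tool's axes as they then stand; what a row does not reach is not made up. A row lasts 1/8 s, in which the tool goes at most 62.5 mm and 10.7 degrees, less where a joint would pass 70% of its speed; a pose out of reach is approached as far as the arm can. A call is refused whole if a number of a shift passes 6.25 or a number of a turn 0.188, either way. A call with a gripper value outside its range is refused whole. The fingers move at their own pace and stop on an object; FORCE is the grip in N (left out, the last holds). Time passes only in rows, so rows that do not move let the fingers close. It gives the time, the measured TCP pose, the force, the opening and the grip force at its end, in the units of the state.
- robot.get_obs(): the state, without advancing time (a new reading comes with each control period).
- cams.camera(name): name is "scene" or "top" or "wrist"; returns the picture (400x640x3 uint8, red, green, blue); there is no depth.
- cams.camera_info(name): a dict with "intrinsics" (3x3 intrinsics, pixels), "pose" (4x4, takes a point from camera to world coordinates). Camera axes: x right, y down, z forward; pixel columns grow to the right and rows downward; lengths in m; the calibration is good to about 2 mm. The wrist camera is an equidistant fisheye: a pixel r from the principal point sees the ray r / f radians off the axis. A picture is of the moment at which its call begins: read the wrist's pose just before it. camera_info takes no time and is no camera call; for the wrist camera it gives the pose at the moment of the call.
- ticket.hand_in(): hands the job in; it is judged then, once.
The state is a dict: "time": time; "q": joint angles; "joint_velocities": joint speeds; "joint_torque": joint torques, N m; "position": TCP position; "tool_rot": TCP orientation; "ft_force": force on the tool from outside, world axes, zero at the start; "moment": the same for the moment, N m; "grip_width": finger opening in m; "grip_force": force on a finger pad.
Only numpy, scipy, OpenCV 4.12 (cv2) and the standard library are available. Lean on these libraries where they do the work, as an engineer would, in place of code of your own. Each camera call takes 0.05 s, during which the arm holds its last target. There are 200 camera calls.

## Working session

There is one attempt and no reset: what is moved stays moved. The work goes in short steps, Python scripts to look and compute and a shell command to move; the robot and the scene stay as the last step left them, time stands still between calls to the robot, and variables do not carry over. Pictures are saved under pics/ and viewed, at most 10 in all, crops included, and the job is handed in when it is done.

```bash
mkdir -p pics; python3 - <<'E'
from rig import robot,cams
import cv2,numpy as np
o=robot.get_obs();print(o)
for n in("scene","top"):
    i=cams.camera(n);cv2.imwrite(f"pics/{n}0.png",i[:,:,::-1])
    c=cams.camera_info(n);print(n,np.round(c["intrinsics"],1).tolist(),np.round(c["pose"],3).tolist())
E
```

```text
{'time': 0.0, 'q': array([ 1.15248220e+00,  5.28489021e-01,  1.43386602e+00, -2.72428830e-06,
        1.18136100e+00, -1.78471778e-01]), 'joint_velocities': array([ 5.97672371e-04,  1.31114649e-03, -7.36447087e-04,  2.44252057e-05,
       -3.54094481e-04,  6.60975467e-04]), 'joint_torque': array([-1.32773428e-03, -4.40037596e+01, -1.76593351e+01,  6.32504141e-02,
        5.83363348e-02, -1.78885612e-04]), 'position': array([0.14819258, 0.60660179, 0.29126895]), 'tool_rot': array([ 1.19633364e-01,  9.92817572e-01, -1.01514855e-03, -3.10917795e-04]), 'ft_force': array([ 0.19290102,  0.02803048, -0.86228599]), 'moment': array([-0.00361594,  0.01710519, -0.04274741]), 'grip_force': 0.0, 'grip_width': 0.08709744605390465}
scene [[454.3, 0.0, 314.2], [0.0, 454.3, 207.6], [0.0, 0.0, 1.0]] [[-0.815, 0.324, -0.481, 1.164], [0.58, 0.45, -0.679, 0.819], [-0.004, -0.832, -0.555, 0.835], [0.0, 0.0, 0.0, 1.0]]
top [[477.9, 0.0, 319.0], [0.0, 477.9, 202.9], [0.0, 0.0, 1.0]] [[0.019, -0.984, 0.178, 0.214], [-1.0, -0.023, -0.018, -0.046], [0.021, -0.177, -0.984, 1.917], [0.0, 0.0, 0.0, 1.0]]
```

View pics/top0.png

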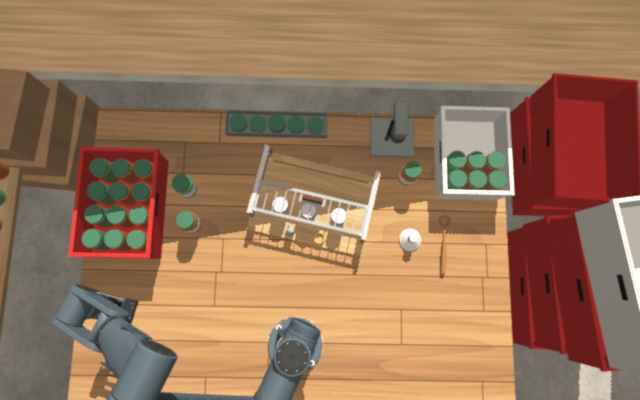

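View pics/scene0.png

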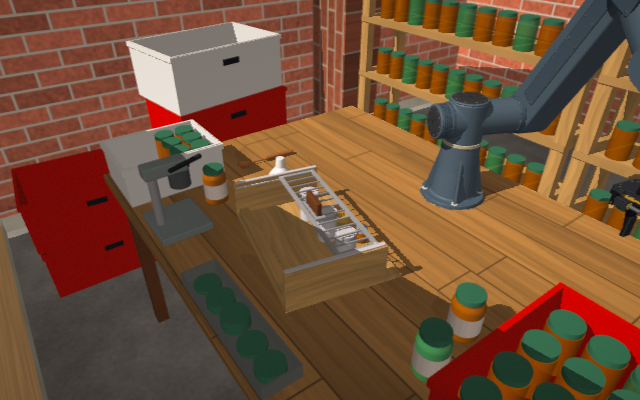

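The rack sits around top-image (315,195), turned slightly clockwise, with tin tops near (280,205), (308,211) and (339,216). I'll enlarge it.

```bash
python3 - <<'E'
import cv2
i=cv2.imread("pics/top0.png")[140:270,240:400]
cv2.imwrite("pics/top0c.png",cv2.resize(i,None,fx=5,fy=4.6*0+5*0.9,interpolation=cv2.INTER_CUBIC)) if 0 else cv2.imwrite("pics/top0c.png",cv2.resize(i[:120],None,fx=5,fy=5,interpolation=cv2.INTER_CUBIC))
E
```

```text
(no output)
```

View pics/top0c.png

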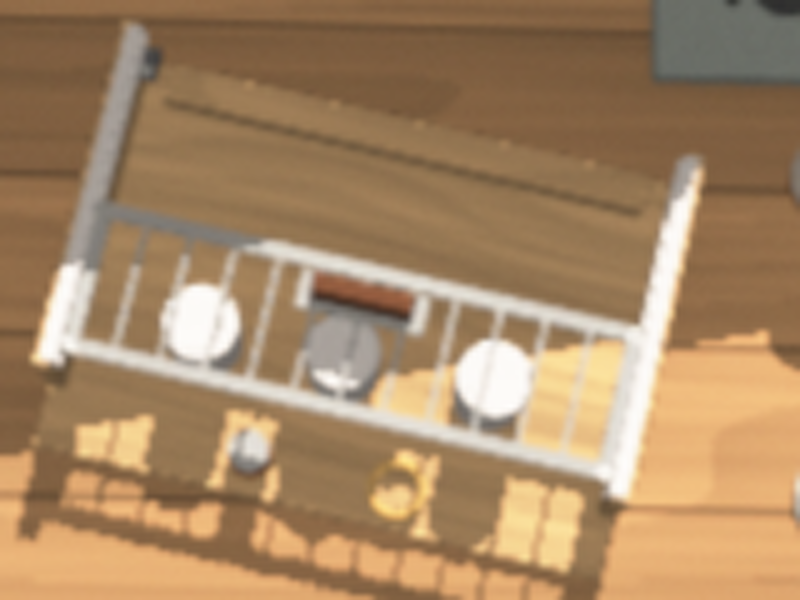

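The enlarged crop (5x, offset 240,140) shows tin tops at (200,322), (342,354), (494,380) and the handle top at about (364,289). The cheek ends are at (135,28), (50,358), (690,160) and (620,495). The spice jar is at (250,450) and the ring at (398,487).

```bash
cat > h.py <<'E'
from rig import robot,cams
import numpy as np,cv2
from scipy.spatial.transform import Rotation as R
def unproj(uv,z,name="top"):
    c=cams.camera_info(name);K=np.array(c["intrinsics"]);P=np.array(c["pose"])
    d=P[:3,:3]@np.linalg.solve(K,[uv[0],uv[1],1]);o=P[:3,3]
    return o+d*(z-o[2])/d[2]
def fish(uv,z,K,P):
    x=(np.array(uv)-K[:2,2])/K[0,0];r=np.linalg.norm(x);v=np.r_[x/r*np.sin(r),np.cos(r)] if r>0 else np.r_[0,0,1.]
    d=P[:3,:3]@v;o=P[:3,3];return o+d*(z-o[2])/d[2]
E
python3 - <<'E'
from h import *
for n,p,z in[("L",(200,322),.107),("M",(342,354),.107),("R",(494,380),.107),("H",(364,289),.159),("cLf",(135,28),.122),("cLn",(50,358),.122),("cRf",(690,160),.122),("cRn",(620,495),.122),("spice",(250,440),.062),("ring",(398,487),.02),("gl",(335,257+0),.119)]:
    print(n,np.round(unproj((p[0]/5+240,p[1]/5+140),z),4))
L=unproj((280,140+322/5),.107);Rr=unproj((240+494/5,216),.107);d=(L-Rr)[:2];a=np.arctan2(-d[0],d[1]);print("yaw",a,np.linalg.norm(d))
E
```

```text
L [0.5308 0.0706 0.107 ]
M [ 0.5084 -0.039   0.107 ]
R [ 0.4908 -0.1559  0.107 ]
H [ 0.5496 -0.0545  0.159 ]
cLf [0.7593 0.1279 0.122 ]
cLn [0.4979 0.1822 0.122 ]
cRf [ 0.6642 -0.3049  0.122 ]
cRn [ 0.4029 -0.2512  0.122 ]
spice [0.4461 0.0314 0.062 ]
ring [ 0.4163 -0.0857  0.02  ]
gl [ 0.5817 -0.0319  0.119 ]
yaw -0.17465084030986675 0.2300026195372668
```

```bash
python3 -m crank '[[-3.64,-3.92,0,0,0,-0.033,1],[-3.64,-3.92,0,0,0,0,1],[-3.64,-3.92,0,0,0,0,1],[-3.64,-3.92,0,0,0,0,1],[-3.64,-3.92,0,0,0,0,1]]' 20; python3 -m crank '[[-3.64,-3.92,0,0,0,0,1],[-3.64,-3.92,0,0,0,0,1],[-3.64,-3.92,0,0,0,0,1],[-3.64,-3.92,0,0,0,0,1],[-3.64,-3.92,0,0,0,0,1]]'
cat >> h.py <<'E'
O=np.array([.5125,-.047,0]);RY=-.207;RR=R.from_euler('z',RY).as_matrix()
def rack(p): return RR.T@(np.asarray(p)-O)
def world(p): return O+RR@np.asarray(p)
def go(p,w=True):
    "cm shift in tool axes and turn about tool to reach TCP p (rack frame if w)"
    o=robot.get_obs();T=R.from_quat(o["tool_rot"]);t=world(p) if w else np.array(p)
    G=R.from_matrix(np.c_[-RR[:,0],RR[:,1],[0,0,-1]])
    print("t",round(o["time"],2),"rackpos",np.round(rack(o["position"])*1e3,1),"shift",np.round(T.inv().apply(t-o["position"])*100,2),"turn",np.round((T.inv()*G).as_rotvec(),3),"F",np.round(o["ft_force"],2),"w",round(o["grip_width"],4))
E
python3 -c "from h import *;go([0,0,.25])"
```

```text
time: 0.72
position: [0.2853, 0.3755, 0.2921]
tool_rot: [0.103, 0.995, -0.0, -0.0]
ft_force: [1.6, -0.0, -0.5]
grip_width: 0.045
grip_force: 0.0
time: 1.35
position: [0.4232, 0.1462, 0.2922]
tool_rot: [0.103, 0.995, 0.0, -0.0]
ft_force: [0.3, 0.5, 0.3]
grip_width: 0.0017
grip_force: 0.0
t 1.35 rackpos [-127.1  170.7  292.2] shift [-12.71 -17.07   4.21] turn [ 0. -0.  0.] F [0.3 0.5 0.3] w 0.0017
```

```bash
python3 -m crank '[[-3.2,-4.2,1,0,0,0,1],[-3.2,-4.2,1,0,0,0,1],[-3.2,-4.2,1,0,0,0,1],[-3.1,-4.2,1,0,0,0,1],[0,0,0,0,0,0,1]]'
python3 - <<'E'
from h import *
go([0,0,.20])
P=cams.camera_info("wrist");im=cams.camera("wrist");cv2.imwrite("pics/w1.png",im[:,:,::-1]);print(P)
E
```

```text
time: 1.98
position: [0.514, -0.046, 0.2513]
tool_rot: [0.106, 0.994, -0.0, 0.0]
ft_force: [-0.3, 0.3, 0.3]
grip_width: 0.0006
grip_force: 0.0
t 1.98 rackpos [  1.3   1.3 251.3] shift [ 0.13 -0.12  5.13] turn [-0.001  0.001 -0.005] F [-0.27  0.34  0.33] w 0.0006
{'intrinsics': array([[309.70691629,   0.        , 326.70899024],
       [  0.        , 309.70691629, 200.06311042],
       [  0.        ,   0.        ,   1.        ]]), 'pose': array([[ 0.20870163,  0.93274895,  0.29397793,  0.43306092],
       [ 0.97797879, -0.19872401, -0.06376723, -0.02721744],
       [-0.00105834,  0.30081251, -0.95368271,  0.34355689],
       [ 0.        ,  0.        ,  0.        ,  1.        ]])}
```

View pics/w1.png

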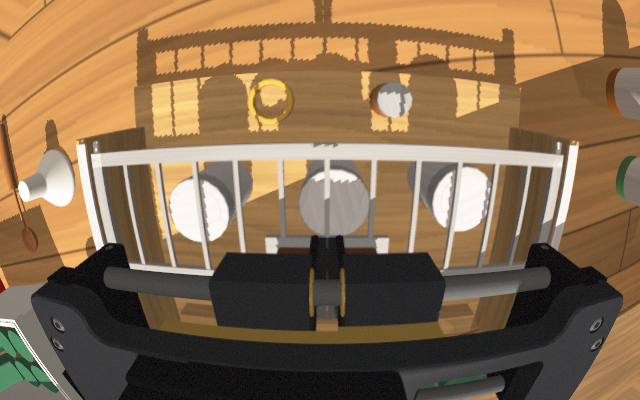

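The wrist view shows tin tops at (199,209) right, (334,201) middle and (461,199) left. The handle is just beyond the fingers, around (327,245).

```bash
python3 - <<'E'
from h import *
c=cams.camera_info("wrist");K,P=c["intrinsics"],c["pose"]
for uv,z in[((461,199),.107),((334,201),.107),((199,209),.107),((266,242),.119),((388,241),.119)]:
    print(uv,np.round(rack(fish(uv,z,K,P))*1e3,1))
for p in[(.5308,.0706,.107),(.5084,-.039,.107),(.4908,-.1559,.107)]: print(np.round(rack(p)*1e3,1))
E
python3 -m crank '[[0.1,-0.1,2.5,0,0,0,1],[0.1,0,2.4,0,0,0,1],[0,0,0,0,0,0,1]]'
```

```text
(461, 199) [-10.  119.1 107. ]
(334, 201) [ -8.5  10.1 107. ]
(199, 209) [  -1.4 -105.4  107. ]
(266, 242) [ 22.5 -45.  119. ]
(388, 241) [ 21.8  53.9 119. ]
[ -6.3 118.9 107. ]
[ -5.7   7.  107. ]
[   1.1 -111.   107. ]
time: 2.4
position: [0.5083, -0.0415, 0.202]
tool_rot: [0.103, 0.995, 0.001, -0.003]
ft_force: [0.3, 0.4, -0.2]
grip_width: 0.0003
grip_force: 0.0
```

```bash
python3 -m crank '[[-1,0.3,0.2,0,0,0,1],[-1,0,0,0,0,0,1],[-1,0,0,0,0,0,1],[-1,0,0,0,0,0,1],[-1,0,0,0,0,0,1]]'; python3 -m crank '[[-1.2,0,0,0,0,0,1],[-1.2,0,0,0,0,0,1],[-1.2,0,0,0,0,0,1],[-1.2,0,0,0,0,0,1],[-1.2,0,0,0,0,0,1]]'
python3 -c "
from h import *
go([.13,.004,.20]);cv2.imwrite('pics/w2.png',cams.camera('wrist')[:,:,::-1])"
```

```text
time: 3.02
position: [0.5605, -0.0508, 0.2014]
tool_rot: [0.103, 0.995, -0.0, 0.0]
ft_force: [-1.8, 0.5, 1.7]
grip_width: 0.0003
grip_force: 0.6
time: 3.65
position: [0.6192, -0.0631, 0.2011]
tool_rot: [0.103, 0.995, -0.0, -0.0]
ft_force: [-1.8, -0.9, -0.2]
grip_width: 0.0004
grip_force: 0.6
t 3.65 rackpos [107.8   6.1 201.1] shift [-2.22 -0.21  0.11] turn [-0. -0.  0.] F [-1.8  -0.86 -0.22] w 0.0004
```

View pics/w2.png

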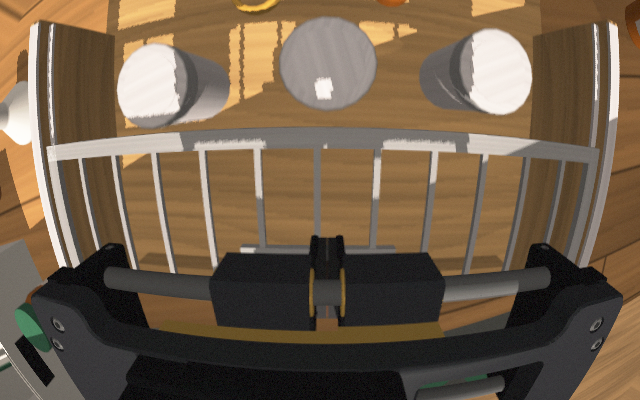

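The grille is moving with the fingers (near bar at row 140) and the tins have cleared it. Next I push slowly through the catch.

```bash
for i in 1; do python3 -m crank '[[-0.5,0,0,0,0,0,1],[-0.5,0,0,0,0,0,1],[-0.5,0,0,0,0,0,1]]'; python3 -m crank '[[-0.4,0,0,0,0,0,1]]'; python3 -m crank '[[-0.3,0,0,0,0,0,1]]';python3 -m crank '[[-0.3,0,0,0,0,0,1]]'; done | grep -E "pos|ft_"; python3 -c "from h import *;go([.13,.004,.20])"
```

```text
position: [0.6331, -0.0659, 0.2012]
ft_force: [-1.5, 0.1, 0.1]
position: [0.6368, -0.0666, 0.2011]
ft_force: [-5.8, 0.4, 3.7]
position: [0.6385, -0.067, 0.2012]
ft_force: [-5.4, 0.3, 4.6]
position: [0.6414, -0.0676, 0.2012]
ft_force: [-5.5, 0.6, 2.1]
t 4.45 rackpos [130.3   6.3 201.2] shift [ 0.03 -0.23  0.12] turn [-0.    -0.005  0.   ] F [-5.46  0.6   2.09] w 0.0003
```

```bash
for i in 1; do python3 -m crank '[[-0.3,0,0,0,0,0,1]]'; python3 -m crank '[[-0.3,0,0,0,0,0,1]]'; python3 -m crank '[[-0.3,0,0,0,0,0,1]]';python3 -m crank '[[0,0,0,0,0,0,1]]'; done | grep -E "pos|ft_"; python3 -c "from h import *;go([.13,.004,.20])"
```

```text
position: [0.6455, -0.0685, 0.2012]
ft_force: [-1.4, -0.8, -0.4]
position: [0.6501, -0.0694, 0.2015]
ft_force: [-0.4, -0.2, -0.6]
position: [0.6524, -0.0699, 0.2014]
ft_force: [-3.7, -0.2, 2.0]
position: [0.6523, -0.0699, 0.2013]
ft_force: [0.1, 0.3, 0.4]
t 4.95 rackpos [141.5   6.3 201.3] shift [ 1.16 -0.23  0.13] turn [0.    0.001 0.   ] F [0.08 0.34 0.36] w 0.0006
```

```bash
python3 -m crank '[[-0.3,0,0,0,0,0,1],[-0.1,0,0,0,0,0,1]]' | grep -E "pos|ft_";  python3 -m crank '[[1.5,0,-2,0,0,0,1],[2.5,0,-5,0,0,0,1],[5,0,-2,0,0,0,0],[5,0,0,0,0,0,0],[3,0,0,0,0,0,0]]'
python3 - <<'E'
from h import *
go([-.005,.119,.26])
c=cams.camera_info("wrist");print(np.array(c["pose"]).round(4).tolist());cv2.imwrite("pics/w3.png",cams.camera('wrist')[:,:,::-1])
E
```

```text
position: [0.6529, -0.07, 0.2011]
ft_force: [-9.0, 1.0, 6.1]
time: 5.82
position: [0.4875, -0.0352, 0.2918]
tool_rot: [0.103, 0.995, -0.0, 0.001]
ft_force: [1.1, -0.5, -0.4]
grip_width: 0.0226
grip_force: 0.0
t 5.83 rackpos [-26.9   6.4 291.8] shift [-2.19 11.26  3.19] turn [0.    0.001 0.   ] F [ 1.09 -0.48 -0.42] w 0.0226
[[0.2039, 0.9335, 0.2949, 0.4064], [0.979, -0.1943, -0.0619, -0.0168], [-0.0005, 0.3013, -0.9535, 0.384], [0.0, 0.0, 0.0, 1.0]]
```

View pics/w3.png

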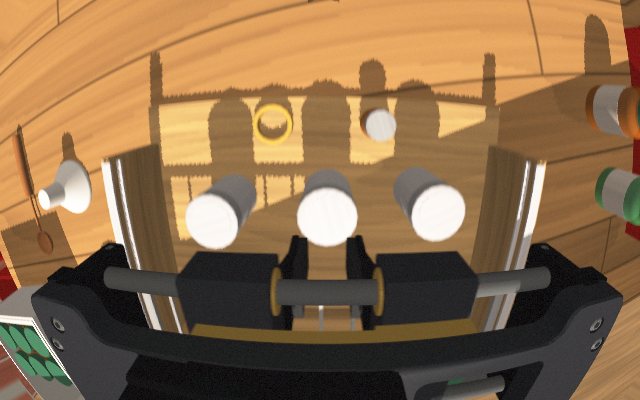

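The end stop held (9 N, no motion), so the catch is home. Tin tops are now at (438,212), (327,216) and (213,221).

```bash
python3 - <<'E'
from h import *
c=cams.camera_info("wrist");K=c["intrinsics"];P=np.array([[0.2039, 0.9335, 0.2949, 0.4064], [0.979, -0.1943, -0.0619, -0.0168], [-0.0005, 0.3013, -0.9535, 0.384]])
print(P[:,3]-c["pose"][:3,3])
for uv in[(438,212),(327,216),(213,221)]: print(np.round(rack(fish(uv,.107,K,P))*1e3,1))
E
```

```text
[ 3.23761208e-03 -1.08620817e-03  4.14365232e-05]
[-10.3 118.4 107. ]
[ -6.6   8.1 107. ]
[  -0.2 -106.7  107. ]
```

```bash
python3 -m crank '[[-0.7,3.8,0.6,0,0,0,0],[-0.7,3.8,1,0,0,0,0],[-0.6,3.7,1,0,0,0,0],[0,0,0,0,0,0,0],[0,0,0,0,0,0,0]]'
```

```text
time: 6.5
position: [0.5325, 0.0705, 0.2653]
tool_rot: [0.103, 0.995, -0.0, 0.0]
ft_force: [-0.1, -0.1, -0.1]
grip_width: 0.0766
grip_force: 0.0
```

```bash
python3 -m crank '[[0,0,0,0,0,0,0]]' >/dev/null; python3 - <<'E'
from h import *
c=cams.camera_info("wrist");i=cams.camera('wrist');cv2.imwrite("pics/w4.png",i[:,:,::-1])
go([-.0085,.1187,.14])
K,P=c["intrinsics"],c["pose"];v=P[:3,:3].T@(world([-.0085,.1187,.107])-P[:3,3]);t=np.arctan2(np.hypot(v[0],v[1]),v[2]);print(K[:2,2]+K[0,0]*t*v[:2]/np.hypot(v[0],v[1]))
E
```

```text
t 6.67 rackpos [ -4.7 118.3 265.6] shift [ 0.39  0.04 12.56] turn [-0.     0.001 -0.001] F [-0.88  0.9   0.32] w 0.085
[325.50302413 200.2278378 ]
```

View pics/w4.png

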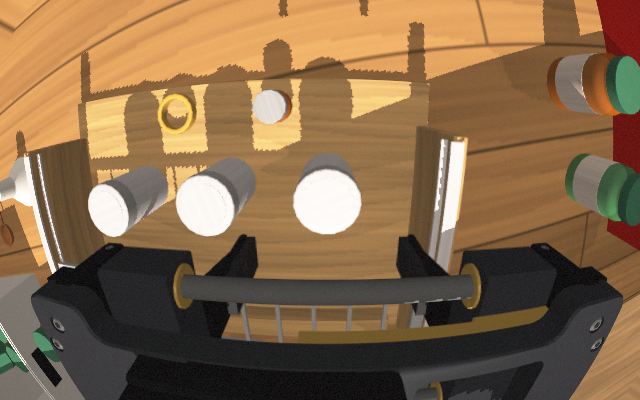

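The left tin's top is at (327,201), as predicted. I'll descend, grip, read the baseline force and lift 5 cm.

```bash
python3 -m crank '[[0.4,0,3,0,0,0,0],[0,0,3.5,0,0,0,0],[0,0,3.5,0,0,0,0],[0,0,2.5,0,0,0,0],[0,0,0,0,0,0,0]]' 15;python3 -c "from h import *;go([-.0085,.1187,.14])"; python3 -m crank '[[0,0,0,0,0,0,0.8],[0,0,0,0,0,0,0.8],[0,0,0,0,0,0,0.8],[0,0,0,0,0,0,0.8],[0,0,0,0,0,0,0.8]]' 15;python3 -c "from h import *;go([-.0085,.1187,.14])"
```

```text
time: 7.3
position: [0.5272, 0.0708, 0.1389]
tool_rot: [0.104, 0.995, -0.0, -0.002]
ft_force: [0.6, -1.2, -0.3]
grip_width: 0.087
grip_force: 0.0
t 7.3 rackpos [ -9.8 118.3 138.9] shift [-0.13  0.04 -0.11] turn [-0.001 -0.004 -0.001] F [ 0.63 -1.18 -0.33] w 0.087
time: 7.92
position: [0.5286, 0.0714, 0.1409]
tool_rot: [0.103, 0.995, -0.0, 0.001]
ft_force: [-0.8, -1.8, 5.3]
grip_width: 0.0573
grip_force: 15.0
t 7.92 rackpos [ -8.6 119.1 140.9] shift [-0.01 -0.04  0.09] turn [-0.     0.001  0.   ] F [-0.84 -1.84  5.27] w 0.0573
```

```bash
python3 -m crank '[[0,0,-0.6,0,0,0,0.8],[0,0,-1.2,0,0,0,0.8],[0,0,-1.4,0,0,0,0.8],[0,0,-1.2,0,0,0,0.8],[0,0,-0.6,0,0,0,0.8]]' 25; for i in 1 2 3 4 5 6; do python3 -m crank '[[0,0,0,0,0,0,0.8]]'|grep -E "ft_";python3 -c "from h import *;o=robot.get_obs();print(np.round(o['joint_torque'],2),np.round(o['q'],3))"; done;python3 -c "from h import *;go([-.0085,.1187,.14])"
```

```text
time: 8.55
position: [0.5286, 0.0715, 0.1915]
tool_rot: [0.103, 0.995, 0.0, 0.001]
ft_force: [-0.5, 1.2, -3.2]
grip_width: 0.0575
grip_force: 25.0
ft_force: [-0.3, 0.1, -2.4]
[ 4.000e-02 -4.096e+01 -1.242e+01 -2.000e-02  1.000e-01 -0.000e+00] [-0.075  0.552  1.757 -0.     0.831 -1.439]
ft_force: [-0.7, -0.8, -3.0]
[ 1.000e-02 -4.086e+01 -1.240e+01 -2.000e-02  6.000e-02 -0.000e+00] [-0.075  0.554  1.758  0.     0.831 -1.439]
ft_force: [0.0, 1.1, -1.8]
[ 1.000e-02 -4.069e+01 -1.228e+01 -2.000e-02  8.000e-02  0.000e+00] [-0.075  0.554  1.758  0.     0.831 -1.439]
ft_force: [1.1, 0.1, -2.9]
[ 0.000e+00 -4.058e+01 -1.225e+01 -2.000e-02  8.000e-02  0.000e+00] [-0.075  0.554  1.758 -0.     0.831 -1.439]
ft_force: [0.6, -0.5, -2.4]
[ 0.000e+00 -4.053e+01 -1.226e+01 -2.000e-02  8.000e-02  0.000e+00] [-0.075  0.554  1.757  0.     0.831 -1.439]
ft_force: [0.0, 0.8, -3.0]
[-0.000e+00 -4.052e+01 -1.227e+01 -2.000e-02  8.000e-02  0.000e+00] [-0.075  0.554  1.757  0.     0.831 -1.439]
t 9.3 rackpos [ -9.  119.2 190.2] shift [-0.05 -0.05  5.02] turn [-0. -0.  0.] F [ 0.04  0.79 -3.  ] w 0.0576
```

```bash
python3 -m crank '[[0,0,1.2,0,0,0,0.8],[0,0,1.4,0,0,0,0.8],[0,0,1.2,0,0,0,0.8],[0,0,0.6,0,0,0,0.8],[0,0,0.3,0,0,0,0.8]]';python3 -m crank '[[0,0,0.2,0,0,0,0.8],[0,0,0,0,0,0,0.8]]';python3 -c "from h import *;go([-.0085,.1187,.14])"
```

```text
time: 9.93
position: [0.5281, 0.0715, 0.1426]
tool_rot: [0.103, 0.995, -0.0, -0.0]
ft_force: [0.1, 0.1, -2.2]
grip_width: 0.0574
grip_force: 25.0
time: 10.18
position: [0.5284, 0.0715, 0.1414]
tool_rot: [0.103, 0.995, 0.0, 0.0]
ft_force: [-0.5, -0.3, -3.5]
grip_width: 0.0574
grip_force: 25.0
t 10.18 rackpos [ -8.8 119.3 141.4] shift [-0.03 -0.06  0.14] turn [0. 0. 0.] F [-0.54 -0.32 -3.51] w 0.0574
```

```bash
for i in 1 ; do python3 -m crank '[[0,0,0.06,0,0,0,0.8]]'; python3 -m crank '[[0,0,0.05,0,0,0,0.8],[0,0,0,0,0,0,0.8]]';done|grep -E "ft_|pos"
```

```text
position: [0.5285, 0.0715, 0.141]
ft_force: [-0.1, 0.3, -0.1]
position: [0.5285, 0.0715, 0.1409]
ft_force: [-1.1, -0.1, 4.3]
```

```bash
python3 -m crank '[[0,0,0,0,0,0,0],[0,0,0,0,0,0,0],[0,0,0,0,0,0,0],[0,0,0,0,0,0,0]]';python3 -m crank '[[0,0,-2,0,0,0,0],[0,0,-4,0,0,0,0],[0,0,-4,0,0,0,0],[-0.1,-3.5,-1,0,0,0,0],[-0.1,-4,0,0,0,0,0]]'; python3 -m crank '[[0,-3.6,0,0,0,0,0],[0,0,0,0,0,0,0],[0,0,0,0,0,0,0]]'
python3 - <<'E'
from h import *
c=cams.camera_info("wrist");i=cams.camera('wrist');cv2.imwrite("pics/w5.png",i[:,:,::-1])
go([-.0065,.008,.14])
K,P=c["intrinsics"],c["pose"]
for q in([-.0065,.008,.107],[-.0085,.1192,.107],[0,-.108,.107]):
    v=P[:3,:3].T@(world(q)-P[:3,3]);t=np.arctan2(np.hypot(v[0],v[1]),v[2]);print(K[:2,2]+K[0,0]*t*v[:2]/np.hypot(v[0],v[1]))
E
```

```text
time: 11.05
position: [0.5282, 0.0716, 0.14]
tool_rot: [0.103, 0.995, -0.0, -0.0]
ft_force: [-0.3, 0.5, 0.3]
grip_width: 0.0847
grip_force: 0.0
time: 11.68
position: [0.5153, -0.0027, 0.2515]
tool_rot: [0.102, 0.995, -0.0, 0.002]
ft_force: [0.8, -0.1, -0.4]
grip_width: 0.0871
grip_force: 0.0
time: 12.05
position: [0.5073, -0.0372, 0.2501]
tool_rot: [0.103, 0.995, 0.0, -0.0]
ft_force: [0.6, 0.3, -0.2]
grip_width: 0.0868
grip_force: 0.0
t 12.1 rackpos [ -7.1   8.9 250. ] shift [-0.06 -0.1  11.  ] turn [ 0.    -0.     0.001] F [-0.29  0.64 -0.26] w 0.0874
[324.24477291 211.46467607]
[454.67710444 208.72175543]
[190.99240914 217.64359496]
```

View pics/w5.png

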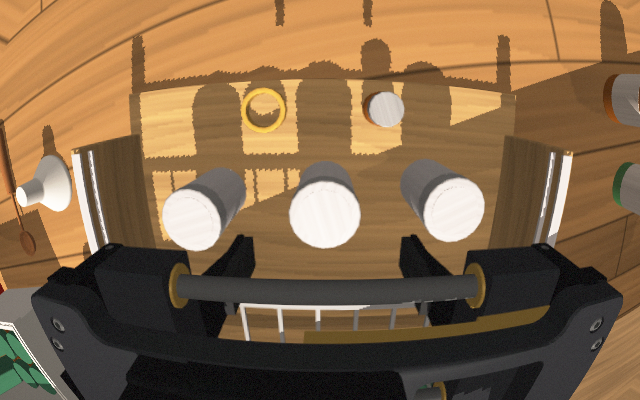

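The middle tin's top is at (325,213) and the left tin stands at (453,210), both where predicted. Now the middle tin.

```bash
python3 -m crank '[[-0.1,-0.1,2.5,0,0,0,0],[0,0,3,0,0,0,0],[0,0,3,0,0,0,0],[0,0,2.4,0,0,0,0],[0,0,0,0,0,0,0]]' 15; python3 -m crank '[[0,0,0,0,0,0,0.8],[0,0,0,0,0,0,0.8],[0,0,0,0,0,0,0.8],[0,0,0,0,0,0,0.8],[0,0,0,0,0,0,0.8]]' 25
python3 -m crank '[[0,0,-0.6,0,0,0,0.8],[0,0,-1.2,0,0,0,0.8],[0,0,-1.4,0,0,0,0.8],[0,0,-1.2,0,0,0,0.8],[0,0,-0.6,0,0,0,0.8]]' 25; for i in 1 2 3 4 5 6; do python3 -m crank '[[0,0,0,0,0,0,0.8]]'|grep -E "ft_"; done;python3 -c "from h import *;go([-.0065,.008,.14])"
```

```text
time: 12.72
position: [0.5073, -0.0373, 0.1396]
tool_rot: [0.102, 0.995, 0.0, -0.002]
ft_force: [-0.5, 0.3, 0.2]
grip_width: 0.087
grip_force: 0.0
time: 13.35
position: [0.5085, -0.039, 0.1418]
tool_rot: [0.103, 0.995, -0.0, 0.001]
ft_force: [-0.5, -1.1, 4.9]
grip_width: 0.0574
grip_force: 25.0
time: 13.98
position: [0.5085, -0.0387, 0.1923]
tool_rot: [0.103, 0.995, -0.0, 0.001]
ft_force: [0.1, -0.0, -5.0]
grip_width: 0.0572
grip_force: 25.0
ft_force: [0.2, 0.8, -4.0]
ft_force: [-0.4, -0.0, -4.2]
ft_force: [-0.2, -0.1, -4.7]
ft_force: [0.3, 0.4, -4.7]
ft_force: [0.3, -0.3, -4.3]
ft_force: [0.0, -0.6, -5.3]
t 14.72 rackpos [ -6.    7.2 191.1] shift [0.05 0.08 5.11] turn [ 0. -0.  0.] F [ 0.   -0.56 -5.34] w 0.0577
```

```bash
python3 -m crank '[[0,0,1.2,0,0,0,0.8],[0,0,1.4,0,0,0,0.8],[0,0,1.2,0,0,0,0.8],[0,0,0.6,0,0,0,0.8],[0,0,0.3,0,0,0,0.8]]' >/dev/null;(python3 -m crank '[[0,0,0.15,0,0,0,0.8],[0,0,0,0,0,0,0.8]]'; python3 -m crank '[[0,0,0.07,0,0,0,0.8],[0,0,0,0,0,0,0.8]]';python3 -m crank '[[0,0,0.05,0,0,0,0.8],[0,0,0,0,0,0,0.8]]')|grep -E "ft_|pos"
```

```text
position: [0.5084, -0.0387, 0.1429]
ft_force: [0.5, 0.2, -5.0]
position: [0.5082, -0.0387, 0.1421]
ft_force: [0.2, -0.1, -5.5]
position: [0.5083, -0.0388, 0.1418]
ft_force: [-0.0, -0.6, -1.0]
```

Down and in contact. One more touch to press it home, then release and move to the right tin.

```bash
python3 -m crank '[[0,0,0.05,0,0,0,0.8],[0,0,0,0,0,0,0.8]]'|grep -E "ft_|pos"; python3 -m crank '[[0,0,0,0,0,0,0],[0,0,0,0,0,0,0],[0,0,0,0,0,0,0],[0,0,0,0,0,0,0]]';python3 -m crank '[[0,0,-2,0,0,0,0],[0,0,-4,0,0,0,0],[0,0,-4,0,0,0,0],[-0.3,-3.7,-1,0,0,0,0],[-0.3,-4,0,0,0,0,0]]'; python3 -m crank '[[-0.1,-3.7,0,0,0,0,0],[0,0,0,0,0,0,0],[0,0,0,0,0,0,0]]'
python3 - <<'E'
from h import *
c=cams.camera_info("wrist");i=cams.camera('wrist');cv2.imwrite("pics/w6.png",i[:,:,::-1])
go([0,-.1075,.14])
K,P=c["intrinsics"],c["pose"]
for q in([-.006,.0072,.107],[0,-.1075,.107]):
    v=P[:3,:3].T@(world(q)-P[:3,3]);t=np.arctan2(np.hypot(v[0],v[1]),v[2]);print(K[:2,2]+K[0,0]*t*v[:2]/np.hypot(v[0],v[1]))
E
```

```text
position: [0.5083, -0.0388, 0.1418]
ft_force: [-2.3, -0.3, 5.6]
time: 16.85
position: [0.5082, -0.0387, 0.1408]
tool_rot: [0.103, 0.995, 0.0, -0.0]
ft_force: [0.3, -0.9, 0.0]
grip_width: 0.0848
grip_force: 0.0
time: 17.48
position: [0.4988, -0.1159, 0.2524]
tool_rot: [0.102, 0.995, -0.001, 0.002]
ft_force: [0.8, 0.5, 0.4]
grip_width: 0.0871
grip_force: 0.0
time: 17.85
position: [0.4913, -0.1513, 0.2507]
tool_rot: [0.104, 0.995, 0.0, -0.0]
ft_force: [-0.1, 0.5, -0.5]
grip_width: 0.087
grip_force: 0.0
t 17.9 rackpos [   0.7 -106.   250.7] shift [ 0.06 -0.16 11.07] turn [ 0.001 -0.001  0.001] F [-0.85 -0.21  0.24] w 0.087
[458.18112011 202.66602449]
[323.55241241 209.7843681 ]
```

View pics/w6.png

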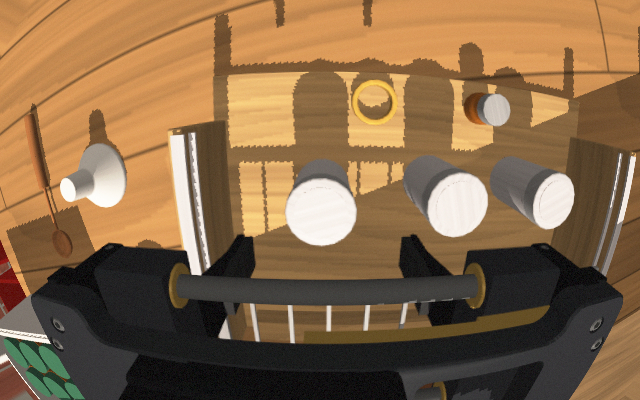

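The right tin's top is at (321,210), about 2 mm further right than predicted. The middle and left tins stand upright.

```bash
python3 -m crank '[[0.05,-0.3,2.5,0,0,0,0],[0,0,3,0,0,0,0],[0,0,3,0,0,0,0],[0,0,2.4,0,0,0,0],[0,0,0,0,0,0,0]]' 15; python3 -m crank '[[0,0,0,0,0,0,0.8],[0,0,0,0,0,0,0.8],[0,0,0,0,0,0,0.8],[0,0,0,0,0,0,0.8],[0,0,0,0,0,0,0.8]]' 25
python3 -m crank '[[0,0,-0.6,0,0,0,0.8],[0,0,-1.2,0,0,0,0.8],[0,0,-1.4,0,0,0,0.8],[0,0,-1.2,0,0,0,0.8],[0,0,-0.6,0,0,0,0.8]]' 25; for i in 1 2 3 4 5 6; do python3 -m crank '[[0,0,0,0,0,0,0.8]]'|grep -E "ft_"; done;python3 -c "from h import *;go([0,-.1095,.14])"
```

```text
time: 18.52
position: [0.4896, -0.1528, 0.1405]
tool_rot: [0.102, 0.995, 0.001, -0.002]
ft_force: [-0.2, -0.3, -0.3]
grip_width: 0.0871
grip_force: 0.0
time: 19.15
position: [0.4909, -0.1549, 0.1426]
tool_rot: [0.103, 0.995, -0.0, 0.001]
ft_force: [0.5, -0.6, 4.9]
grip_width: 0.0576
grip_force: 24.9
time: 19.77
position: [0.4908, -0.1547, 0.1932]
tool_rot: [0.103, 0.995, -0.0, 0.001]
ft_force: [-0.7, 0.5, -1.5]
grip_width: 0.0576
grip_force: 24.9
ft_force: [-0.6, 0.4, -1.2]
ft_force: [0.1, -0.3, -1.1]
ft_force: [0.5, 0.0, -0.9]
ft_force: [-0.9, -0.7, -1.2]
ft_force: [0.3, -0.1, -1.7]
ft_force: [0.6, -0.5, -1.2]
t 20.52 rackpos [   0.6 -109.8  191.9] shift [0.05 0.03 5.19] turn [ 0. -0.  0.] F [ 0.57 -0.53 -1.16] w 0.0577
```

The right tin weighs about 1.2 N, against 4.5 N for the middle and 2.6 N for the left, so the middle is heaviest. I'll set the right tin back.

```bash
python3 -m crank '[[0,0,1.2,0,0,0,0.8],[0,0,1.4,0,0,0,0.8],[0,0,1.2,0,0,0,0.8],[0,0,0.6,0,0,0,0.8],[0,0,0.3,0,0,0,0.8]]' >/dev/null;(python3 -m crank '[[0,0,0.15,0,0,0,0.8],[0,0,0,0,0,0,0.8]]'; python3 -m crank '[[0,0,0.07,0,0,0,0.8],[0,0,0,0,0,0,0.8]]';python3 -m crank '[[0,0,0.05,0,0,0,0.8],[0,0,0,0,0,0,0.8]]')|grep -E "ft_|pos"
```

```text
position: [0.4906, -0.1546, 0.1436]
ft_force: [-0.6, 0.8, -0.8]
position: [0.4906, -0.1546, 0.143]
ft_force: [-0.1, 0.3, -0.9]
position: [0.4906, -0.1546, 0.1426]
ft_force: [-1.1, -0.1, 1.6]
```

```bash
python3 -m crank '[[0,0,0,0,0,0,0],[0,0,0,0,0,0,0],[0,0,0,0,0,0,0],[0,0,0,0,0,0,0]]';python3 -m crank '[[0,0,-2,0,0,0,0],[0,0,-4,0,0,0,0],[0,0,-4,0,0,0,0],[0.3,3.9,-1,0,0,0,0],[0.3,4,0,0,0,0,0]]'; python3 -m crank '[[0.1,3.8,0,0,0,0,0],[0,0,0,0,0,0,0],[0,0,0,0,0,0,0]]'
python3 -c "from h import *;go([-.006,.0072,.1405])"
```

```text
time: 22.4
position: [0.4905, -0.1545, 0.1422]
tool_rot: [0.103, 0.995, 0.0, -0.0]
ft_force: [0.4, 0.6, 0.0]
grip_width: 0.0847
grip_force: 0.0
time: 23.02
position: [0.5015, -0.0758, 0.2537]
tool_rot: [0.104, 0.995, -0.0, 0.002]
ft_force: [1.3, -0.3, 0.1]
grip_width: 0.0871
grip_force: 0.0
time: 23.4
position: [0.5077, -0.0388, 0.2522]
tool_rot: [0.103, 0.995, -0.0, -0.0]
ft_force: [0.2, 0.4, -0.2]
grip_width: 0.0874
grip_force: 0.0
t 23.4 rackpos [ -6.4   7.  252.2] shift [-0.04  0.02 11.17] turn [-0.     0.     0.001] F [ 0.18  0.37 -0.18] w 0.0874
```

```bash
python3 -m crank '[[-0.05,0,2.5,0,0,0,0],[0,0,3,0,0,0,0],[0,0,3,0,0,0,0],[0,0,2.6,0,0,0,0],[0,0,0,0,0,0,0]]' 15|grep pos; python3 -m crank '[[0,0,0,0,0,0,0.8],[0,0,0,0,0,0,0.8],[0,0,0,0,0,0,0.8],[0,0,0,0,0,0,0.8],[0,0,0,0,0,0,0.8]]' 30
python3 -m crank '[[0,0,-0.7,0,0,0,0.8],[0,0,-1.5,0,0,0,0.8],[0,0,-2,0,0,0,0.8],[0,0,-2,0,0,0,0.8],[0,0,-2,0,0,0,0.8]]' 30|grep pos
python3 -m crank '[[0,0,-2,0,0,0,0.8],[0,0,-2,0,0,0,0.8],[0,0,-1.5,0,0,0,0.8],[0,0,-1,0,0,0,0.8],[0,0,-0.5,0,0,0,0.8]]';python3 -m crank '[[0,0,0,0,0,0,0.8],[0,0,0,0,0,0,0.8],[0,0,0,0,0,0,0.8],[0,0,0,0,0,0,0.8],[0,0,0,0,0,0,0.8]]'
python3 - <<'E'
from h import *
go([-.006,.0072,.2905])
for n in("top","scene"):
    cv2.imwrite(f"pics/{n}9.png",cams.camera(n)[:,:,::-1])
a=cv2.imread("pics/top9.png")[140:265,230:390];b=cv2.imread("pics/scene9.png")[100:320,200:420]
cv2.imwrite("pics/fin.png",np.vstack([cv2.resize(np.hstack([cv2.resize(a,(400,312)),cv2.resize(b,(312,312))]),None,fx=1.1,fy=1.1)]))
E
```

```text
position: [0.507, -0.0397, 0.1396]
time: 24.65
position: [0.5084, -0.0389, 0.1419]
tool_rot: [0.103, 0.995, -0.0, 0.001]
ft_force: [-0.5, -1.1, 4.7]
grip_width: 0.0571
grip_force: 30.0
position: [0.5076, -0.0384, 0.2242]
time: 25.9
position: [0.5079, -0.0386, 0.2938]
tool_rot: [0.103, 0.995, -0.0, 0.0]
ft_force: [0.3, -0.9, -5.2]
grip_width: 0.0575
grip_force: 30.0
time: 26.52
position: [0.5081, -0.0387, 0.2931]
tool_rot: [0.103, 0.995, 0.0, -0.0]
ft_force: [0.1, -0.4, -4.5]
grip_width: 0.0571
grip_force: 30.0
t 26.52 rackpos [ -6.    7.2 293.1] shift [ 0.   -0.    0.26] turn [ 0. -0.  0.] F [ 0.14 -0.44 -4.55] w 0.0571
```

View pics/fin.png

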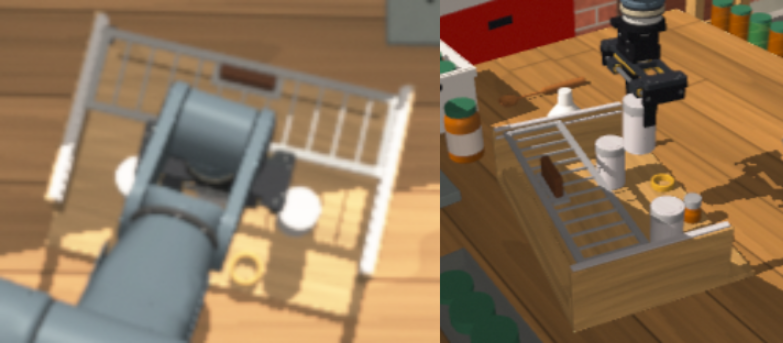

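The final view shows the middle tin held upright 15 cm up and the grille at its far end. The other two tins, the ring and the spice jar are all in place.

```bash
python3 -c "from rig import ticket;print(ticket.hand_in())"
```

```text
the job is handed in; nothing more can be done
None
```

The job is handed in: the grille is caught home, all three tins were hefted from left to right (about 2.6, 4.5 and 1.2 N), and the middle tin, the heaviest, is held upright about 15 cm up.

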